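Reload the dressing pots into the fridge carrier in reverse order

TASK

Move the four dressing pots from the grey prep rack to the wooden fridge carrier in reverse order, one pot to a cell: the pot that stands nearest the prep rack's black handle goes into the carrier's cell farthest from the carrier's handle, the next into the next cell, and so on, so that the last pot ends up beside the carrier's handle. Keep the pots upright throughout and leave each standing flat on the floor of its cell.

Things in the scene. Friction and masses are not known exactly. Their poses are not given: they have to be found in the camera images.
- prep_rack: the rack the pots start in: mid-grey, fixed, 76 wide (x) x 289 long (y), walls 16 high and 5 thick. Floor 5 thick, so a pot in it stands 5 above the worktop. Four square cells in a row along y, each 66 x 66 inside, centres at y = -106.5, -35.5, +35.5, +106.5 (x = 0). Its black loop handle lies at its +y end (out to y = +176, no higher than 16). Origin: centre of its underside, on the worktop; z up.
- carrier: the fridge carrier, the rack to fill, empty at the start: medium-brown wood, fixed, of the same shape and size as prep_rack: four 66 x 66 cells with centres at y = -106.5, -35.5, +35.5, +106.5 (x = 0), floor 5 thick, walls 16 high and 5 thick, black loop handle at its +y end (out to y = +176). Origin: centre of its underside, on the worktop. Either rack may be the one nearer to the robot; both lie roughly along world y, their handles to world +y.
- pot_red: dressing pot with red lid, closed: a steel cup 44 in diameter and 38 high, topped by the red lid, 47 in diameter and 14 high (52 in all); 85 to 170 g, stands loose in one cell of prep_rack, up to 5 off the cell's centre. Origin: centre of its underside; z up through the lid.
- pot_yellow: dressing pot with yellow lid, closed: a steel cup 44 in diameter and 38 high, topped by the yellow lid, 47 in diameter and 14 high (52 in all); 85 to 170 g, stands loose in one cell of prep_rack, up to 5 off the cell's centre. Origin: centre of its underside; z up through the lid.
- pot_green: dressing pot with green lid, closed: a steel cup 44 in diameter and 38 high, topped by the green lid, 47 in diameter and 14 high (52 in all); 85 to 170 g, stands loose in one cell of prep_rack, up to 5 off the cell's centre. Origin: centre of its underside; z up through the lid.
- pot_blue: dressing pot with blue lid, closed: a steel cup 44 in diameter and 38 high, topped by the blue lid, 47 in diameter and 14 high (52 in all); 85 to 170 g, stands loose in one cell of prep_rack, up to 5 off the cell's centre. Origin: centre of its underside; z up through the lid.
- tag_red: red marker block, fixed, 14 (x) x 36 (y) x 20 high, against the long side of prep_rack that faces the robot, beside the cell where the pot with the red lid stands at the start; it stays there, so it records the row's first order. Origin: centre of its underside, on the worktop, 45 in -x from that cell's centre in the frame of prep_rack.
- tag_yellow: yellow marker block, fixed, 14 (x) x 36 (y) x 20 high, against the long side of prep_rack that faces the robot, beside the cell where the pot with the yellow lid stands at the start; it stays there, so it records the row's first order. Origin: centre of its underside, on the worktop, 45 in -x from that cell's centre in the frame of prep_rack.
- tag_green: green marker block, fixed, 14 (x) x 36 (y) x 20 high, against the long side of prep_rack that faces the robot, beside the cell where the pot with the green lid stands at the start; it stays there, so it records the row's first order. Origin: centre of its underside, on the worktop, 45 in -x from that cell's centre in the frame of prep_rack.
- tag_blue: blue marker block, fixed, 14 (x) x 36 (y) x 20 high, against the long side of prep_rack that faces the robot, beside the cell where the pot with the blue lid stands at the start; it stays there, so it records the row's first order. Origin: centre of its underside, on the worktop, 45 in -x from that cell's centre in the frame of prep_rack.

How it is judged:
At the end, for the whole second after the job is handed in: Every pot is at rest in the carrier, upright (0.12 rad), its underside within 4 mm of the cell floor, within 14 mm along each rack axis of its cell's centre. Reversed row: a pot that started at y in the frame of prep_rack (where its marker is) ends at -y in the frame of carrier (((y of tag_red in the frame of prep_rack between -0.1265 and -0.0865 m and y of pot_red in the frame of carrier between 0.0925 and 0.1205 m) or (y of tag_red in the frame of prep_rack between -0.0555 and -0.0155 m and y of pot_red in the frame of carrier between 0.0215 and 0.0495 m) or (y of tag_red in the frame of prep_rack between 0.0155 and 0.0555 m and y of pot_red in the frame of carrier between -0.0495 and -0.0215 m) or (y of tag_red in the frame of prep_rack between 0.0865 and 0.1265 m and y of pot_red in the frame of carrier between -0.1205 and -0.0925 m)) and x of pot_red in the frame of carrier between -0.014 and 0.014 m and z of pot_red in the frame of carrier between 0.001 and 0.009 m and angle between each of pot_red, pot_yellow, pot_green, pot_blue's own z axis and vertical below 0.12 rad and linear speed of each of pot_red, pot_yellow, pot_green, pot_blue below 0.02 m/s and ((y of tag_yellow in the frame of prep_rack between -0.1265 and -0.0865 m and y of pot_yellow in the frame of carrier between 0.0925 and 0.1205 m) or (y of tag_yellow in the frame of prep_rack between -0.0555 and -0.0155 m and y of pot_yellow in the frame of carrier between 0.0215 and 0.0495 m) or (y of tag_yellow in the frame of prep_rack between 0.0155 and 0.0555 m and y of pot_yellow in the frame of carrier between -0.0495 and -0.0215 m) or (y of tag_yellow in the frame of prep_rack between 0.0865 and 0.1265 m and y of pot_yellow in the frame of carrier between -0.1205 and -0.0925 m)) and x of pot_yellow in the frame of carrier between -0.014 and 0.014 m and z of pot_yellow in the frame of carrier between 0.001 and 0.009 m and ((y of tag_green in the frame of prep_rack between -0.1265 and -0.0865 m and y of pot_green in the frame of carrier between 0.0925 and 0.1205 m) or (y of tag_green in the frame of prep_rack between -0.0555 and -0.0155 m and y of pot_green in the frame of carrier between 0.0215 and 0.0495 m) or (y of tag_green in the frame of prep_rack between 0.0155 and 0.0555 m and y of pot_green in the frame of carrier between -0.0495 and -0.0215 m) or (y of tag_green in the frame of prep_rack between 0.0865 and 0.1265 m and y of pot_green in the frame of carrier between -0.1205 and -0.0925 m)) and x of pot_green in the frame of carrier between -0.014 and 0.014 m and z of pot_green in the frame of carrier between 0.001 and 0.009 m and ((y of tag_blue in the frame of prep_rack between -0.1265 and -0.0865 m and y of pot_blue in the frame of carrier between 0.0925 and 0.1205 m) or (y of tag_blue in the frame of prep_rack between -0.0555 and -0.0155 m and y of pot_blue in the frame of carrier between 0.0215 and 0.0495 m) or (y of tag_blue in the frame of prep_rack between 0.0155 and 0.0555 m and y of pot_blue in the frame of carrier between -0.0495 and -0.0215 m) or (y of tag_blue in the frame of prep_rack between 0.0865 and 0.1265 m and y of pot_blue in the frame of carrier between -0.1205 and -0.0925 m)) and x of pot_blue in the frame of carrier between -0.014 and 0.014 m and z of pot_blue in the frame of carrier between 0.001 and 0.009 m); the robot touches nothing.
It fails at once if the pot with the red lid is tipped by more than 45 degrees (angle between pot_red's own z axis and vertical above 0.785 rad).
It fails at once if the pot with the yellow lid is tipped by more than 45 degrees (angle between pot_yellow's own z axis and vertical above 0.785 rad).
It fails at once if the pot with the green lid is tipped by more than 45 degrees (angle between pot_green's own z axis and vertical above 0.785 rad).
It fails at once if the pot with the blue lid is tipped by more than 45 degrees (angle between pot_blue's own z axis and vertical above 0.785 rad).
It also fails if it takes over 88 s, if anything falls off the work surface, if the arm or the gripper's body presses on something with over 40 N, if the wrist force passes 120 N, or if a joint passes its speed limit or range.

ROBOT

A 6-joint arm with a two-finger parallel gripper is mounted at the origin on the work surface. World frame = base frame: x ahead of the robot, y to its left, z up, the work surface at z = 0. Lengths are in m, angles in rad, forces in N, time in s.
With the tool pointing down it reaches from about 0.35 to 0.975 m from the base axis. Payload 4.9 kg.
Tool frame: the origin (TCP) lies at the very end of the fingers, on their centre line; the grasp point (between the pads) lies behind it (manip.grip_depth is the z of the grasp point in the tool frame, in m); z points along the fingers, y is the direction in which the jaws open and shut (so a half turn about z gives the same grasp; the last joint's range is limited). The gripper opens to 85 mm and grips with 20 to 120 N. Pads are 22 mm wide; open, the fingers measure 114 mm over their backs; the gripper's body (76 mm by 85 mm) begins 54 mm behind the grasp point. The pads swing forward as they close: fully open they stand 13 mm farther back than shut.
Start: joints at [-1.397, 0.053, 1.613, -0, 1.476, -0.119], TCP at [0.18, -0.598, 0.231] pointing down, gripper open.
Joint ranges: [-3.01, 3.01], [-1.01, 2.22], [0.06, 2.58], [-1.02, 4.17], [0.09, 2.62], [-3.14, 3.14]. Speed limits (rad/s): [2.57, 2.57, 3.14, 3.14, 3.14, 3.14].

INTERFACE

Orientations are given as a unit quaternion [w, x, y, z].
In Python, from plant import state, optics, manip, silhouettes, place_of gives the robot as it stands. The module is installed in compiled form; this text tells all that it offers.
- The arm moves only by the tool jog_arm, never from a script. Its argument "increments" is a list of rows, each an object with "slide": the shift along the tool's x, y, z in mm, a list of three; "rotation": the turn, a rotation vector about the tool's x, y, z in degrees, a list of three. A call has 1 to 20 rows; each row shifts and turns the commanded pose from where the row before left it, along the tool's axes as they then stand; what a row does not reach is not made up. A row lasts 1/12 s, in which the tool goes at most 41.7 mm and 7.16 degrees, less where a joint would pass 70% of its speed; a pose out of reach is approached as far as the arm can. A call with a gripper value outside its range is refused whole. "fingers" is the opening, from 0 (shut) to 1 (fully open), set as the call begins (left out, the last holds). The fingers move at their own pace and stop on an object; the grip force is fixed at half the most. Time passes only in rows, so rows that do not move let the fingers close. It gives the time, the measured TCP pose, the force and the opening at its end, in the units of the state.
- state(): the state, without advancing time (a new reading comes with each control period).
- optics.grab_frame(name): name is "scene" or "top"; returns a dict with "frame" (480x640x3 uint8, blue, green, red), "camera_matrix" (3x3 intrinsics, pixels), "distortion" ([k1, k2, p1, p2, k3] as OpenCV has them; the pictures are not rectified), "R" (3x3) and "t" (3): a world point X has camera coordinates R X + t. Camera axes: x right, y down, z forward; pixel columns grow to the right and rows downward; lengths in m; the calibration is good to about 2 mm. A picture is of the moment at which its call begins. There is no depth.
- manip.job_done(): hands the job in, once; it reports no verdict.
Trained networks look in the newest picture that a camera, given by its name, has taken for a name from the list of things; names that differ only in an ending like _2 or _b are one class to them, and where a whole thing is asked for, a point or a joint stands for the part that bears it (a point fixed in the world has none). Each returns a list of dicts, best first, with "score" (0 to 1); they miss things now and then, are a little off and sometimes report something else, mostly with a low value. They report only what shows in the picture. A call takes as long as a camera call.
- silhouettes(thing, camera): "mask" (480x640 bool, what is visible of it) and "bbox" ([left, top, right, bottom] in pixels, round what is visible of it).
- place_of(thing, camera): "uv" ([column, row] in pixels: a listed point, or the origin of a listed thing).
The state is a dict: "time": time; "joint_pos": joint angles; "joint_vel": joint speeds; "joint_efforts": joint torques, N m; "tool_pos": TCP position; "tool_rot": TCP orientation; "contact_force": force on the tool from outside, world axes, zero at the start; "ft_torque": the same for the moment, N m; "gripper_width": opening from 0.0 (shut) to 1.0 (fully open).
Only numpy, scipy, OpenCV 4.12 (cv2) and the standard library are available. Lean on these libraries where they do the work, as an engineer would, in place of code of your own. Each camera call takes 0.05 s, during which the arm holds its last target.

## Working session

There is one attempt and no reset: what is moved stays moved. The work goes in short steps, Python scripts to look and compute and a tool call to move; the robot and the scene stay as the last step left them, time stands still between calls to the robot, and variables do not carry over. Pictures are saved under pics/ and viewed, and the job is handed in when it is done.

Besides the shell and the picture viewer there is one more tool, called after "Request:" by a JSON object that holds its "op" and its "data". jog_arm: Moves the arm, as the interface text tells. Its arguments: {"type":"object","properties":{"increments":{"type":"array","items":{"type":"object","properties":{"slide":{"type":"array","items":{"type":"number"}},"rotation":{"type":"array","items":{"type":"number"}}}}},"fingers":{"type":"number"}},"required":["increments"]}

```bash
mkdir -p pics
python3 - <<'E'
from plant import state, optics, manip, silhouettes, place_of
import cv2
print(state()); print(manip.grip_depth)
for c in ("scene","top"):
    f=optics.grab_frame(c); cv2.imwrite(f"pics/{c}0.png",f["frame"])
    print(c,f["camera_matrix"],f["distortion"],f["R"],f["t"])
    for n in ["pot_red","pot_yellow","pot_green","pot_blue","tag_red","tag_yellow","tag_green","tag_blue","prep_rack","carrier"]:
        print(n,[(p["uv"],round(p["score"],2)) for p in place_of(n,c)][:2])
E
```

```text
{'time': 0.0, 'joint_pos': array([-1.39699914e+00,  5.33087733e-02,  1.61429550e+00,  2.97983030e-05,
        1.47600383e+00, -1.18966274e-01]), 'joint_vel': array([ 0.00185917, -0.00152544,  0.00021762, -0.00086317, -0.00076875,
       -0.0001449 ]), 'joint_efforts': array([-7.44645058e-04, -3.93681514e+01, -3.70180035e+01, -1.38186451e-04,
        7.00630015e-03, -5.98012520e-06]), 'tool_pos': array([ 0.18029451, -0.59777926,  0.23009194]), 'tool_rot': array([-1.00775119e-03,  9.89305017e-01,  1.45858039e-01, -1.27984746e-05]), 'contact_force': array([ 0.31598489, -1.04558789,  0.22327032]), 'ft_torque': array([-0.04329573, -0.03708054,  0.0155362 ]), 'gripper_width': 0.9975670625227024}
-0.0187
scene [[484.36755772   0.         316.51681421]
 [  0.         484.36755772 240.51134812]
 [  0.           0.           1.        ]] [-0.03095189  0.          0.          0.          0.        ] [[-0.22164514  0.97512607  0.00160271]
 [ 0.79215702  0.18101445 -0.58285593]
 [-0.56864812 -0.12791759 -0.81257394]] [ 0.07247735 -0.41993414  1.00982845]
pot_red [([211.3, 287.7], 0.76), ([181.1, 
[... 383 characters left out ...]
      466.02559817 239.14305333]
 [  0.           0.           1.        ]] [0.02228316 0.         0.         0.         0.        ] [[ 0.00554428 -0.99990807  0.01237379]
 [-0.98030196 -0.00787773 -0.19734743]
 [ 0.19742677 -0.0110359  -0.98025552]] [0.02421024 0.53817584 0.60281542]
pot_red [([384.7, 186.8], 0.71), ([341.1, 214.9], 0.32)]
pot_yellow [([483.6, 186.1], 0.69)]
pot_green [([344.2, 186.6], 0.87)]
pot_blue [([436.2, 188.5], 0.76), ([343.0, 218.2], 0.57)]
tag_red [([386.6, 214.2], 0.84), ([438.5, 187.4], 0.72)]
tag_yellow [([480.3, 211.9], 0.69)]
tag_green [([343.0, 212.5], 0.82)]
tag_blue [([433.6, 215.8], 0.57)]
prep_rack [([411.7, 189.0], 0.6)]
carrier [([341.1, 280.2], 0.83)]
```

View pics/top0.png

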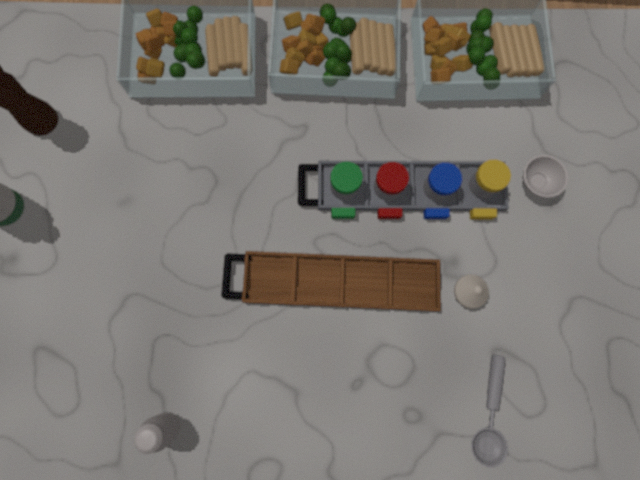

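View pics/scene0.png

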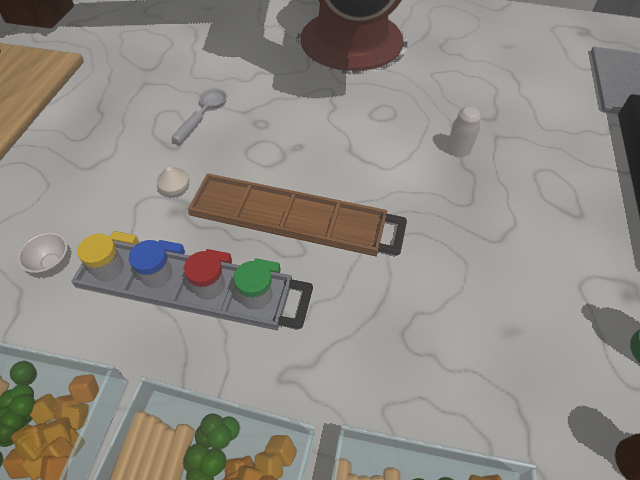

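The top view shows both handles on the left (+y). From the handle, the prep rack holds green (347,178), red (393,178), blue (445,180) and yellow (493,177), and the tags are in the same order. The carrier is empty at about (342,281). Next I'll fit the poses.

```bash
cat > h.py <<'E'
from plant import state, optics, manip, silhouettes, place_of
import cv2, numpy as np
from scipy.optimize import minimize
def proj(f,P):
    rv=cv2.Rodrigues(f["R"])[0]
    return cv2.projectPoints(np.asarray(P,float),rv,f["t"],f["camera_matrix"],f["distortion"])[0][:,0]
def hull(f,P):
    m=np.zeros((480*4,640*4),np.uint8); h=cv2.convexHull(((proj(f,P)+.5)*4).astype(np.float32))
    cv2.fillConvexPoly(m,np.round(h).astype(np.int32),1)
    return cv2.resize(m.astype(np.float32),(640,480),interpolation=cv2.INTER_AREA)
def fit(f,mask,pts,p0,s):
    # pts(p)-> 3d points
    M=mask.astype(np.float32)
    def c(p):
        h=hull(f,pts(p)); return np.abs(h-M).sum()/M.sum()
    p0=np.array(p0,float); S=np.vstack([p0]+[p0+np.eye(len(p0))[i]*s[i] for i in range(len(p0))])
    for _ in range(2):
        r=minimize(c,S[0],method="Nelder-Mead",options=dict(initial_simplex=S,xatol=1e-5,fatol=1e-5,maxiter=400))
        S=np.vstack([r.x]+[r.x+np.eye(len(p0))[i]*s[i]/2 for i in range(len(p0))])
    return r.x,r.fun
def rackpts(p):
    c,s=np.cos(p[2]),np.sin(p[2])
    return [[p[0]+c*x-s*y,p[1]+s*x+c*y,z] for x in(-.038,.038) for y in(-.1445,.1445) for z in(0,.016)]
def cellpos(p,y): return np.array([p[0]-np.sin(p[2])*y,p[1]+np.cos(p[2])*y])
def lidpts(p,z0=.043):
    a=np.linspace(0,2*np.pi,40); return [[p[0]+.0235*np.cos(t),p[1]+.0235*np.sin(t),z] for t in a for z in (z0,z0+.014)]
def ray(f,uv,z):
    n=cv2.undistortPoints(np.array([[uv]],float),f["camera_matrix"],f["distortion"])[0,0]
    d=f["R"].T@[n[0],n[1],1]; o=-f["R"].T@f["t"]; return (o+d*(z-o[2])/d[2])[:2]
def lidmask(img,col):
    h=cv2.cvtColor(img,cv2.COLOR_BGR2HSV); H,S,V=cv2.split(h)
    r={"red":((H<8)|(H>172)),"yellow":(H>18)&(H<34),"green":(H>48)&(H<85),"blue":(H>100)&(H<128)}[col]
    m=(r&(S>110)&(V>50)).astype(np.uint8)
    return m
def comp(m,near):
    n,l,st,ce=cv2.connectedComponentsWithStats(m)
    ok=[i for i in range(1,n) if st[i,4]>150]
    i=min(ok,key=lambda i:np.hypot(*(ce[i]-near))); return l==i,ce[i],st[i,4]
E
python3 - <<'E'
from h import *
f=optics.grab_frame("top"); g=optics.grab_frame("scene")
for n,uv in(("prep_rack",(411,186)),("carrier",(341,281))):
    for F,c in((f,"top"),(g,"scene")):
        uv=place_of(n,c)[0]["uv"]; p=ray(F,uv,0); s=silhouettes(n,c)[0]; print(n,c,p,s["bbox"],s["score"])
        m=s["mask"]
        if n=="carrier":
            h=cv2.cvtColor(F["frame"],cv2.COLOR_BGR2HSV); b=s["bbox"]
            m=((h[...,0]<22)&(h[...,1]>70)).astype(np.uint8)
            m=cv2.morphologyEx(m,cv2.MORPH_CLOSE,np.ones((5,5)))
            m,ce,a=comp(m,np.array([(b[0]+b[2])/2,(b[1]+b[3])/2])); print(ce,a)
            cv2.imwrite(f"pics/m_{c}.png",m*255)
        print(fit(F,m,rackpts,[*p,0.],[.01,.01,.05]))
for col,uv in dict(red=(393,178),yellow=(493,177),green=(347,178),blue=(445,180)).items():
    m,ce,a=comp(lidmask(f["frame"],col),np.array(uv)); p=ray(f,ce,.055)
    print(col,a,ce,fit(f,m,lidpts,p,[.005,.005]))
    for t in place_of("pot_"+col,"scene")[:1]: print('  scene',ray(g,t["uv"],.005))
    for c,F in(("top",f),("scene",g)):
        for t in place_of("tag_"+col,c)[:1]: print('  tag',c,ray(F,t["uv"],0))
E
```

```text
prep_rack top [ 0.63374389 -0.1219467 ] [298.6, 161.6, 507.8, 210.7] 0.93
(array([ 0.63266732, -0.1194358 ,  0.00889032]), np.float64(1.0063738822937012))
prep_rack scene [ 0.63070098 -0.11942968] [71.9, 239.5, 313.9, 328.9] 0.8
(array([ 0.63342646, -0.11693851,  0.00156065]), np.float64(0.8173163533210754))
carrier top [ 0.48793653 -0.01156834] [223.1, 249.3, 441.7, 315.7] 0.88
[341.39349754 280.85172414] 10150
(array([ 0.48502851, -0.01101368, -0.0377631 ]), np.float64(0.02820812724530697))
carrier scene [ 0.48703343 -0.01091967] [186.4, 169.8, 406.4, 257.2] 0.6
[289.80485028 213.63315496] 8783
(array([ 0.48423949, -0.00951398, -0.04018096]), np.float64(0.017270579934120178))
red 832 [392.03365385 177.62620192] (array([ 0.63117303, -0.08302063]), np.float64(0.08586238324642181))
  scene [ 0.62926965 -0.07884071]
  tag top [ 0.58623859 -0.08279435]
  tag scene [ 0.58963839 -0.08446302]
yellow 863 [492.80648899 175.5608343 ] (array([ 0.63508872, -0.22950867]), np.float64(0.09878331422805786))
  scene [ 0.63426976 -0.23154464]
  tag top [ 0.58749948 -0.08143498]
  tag scene [ 0.58393543 -0.22590416]
green 788 [345.96446701 177.2322335 ] (array([ 0.63114374, -0.01605621]), np.float64(0.13451775908470154))
  scene [ 0.62885579 -0.01602002]
  tag top [ 0.58677622 -0.01472203]
  tag scene [ 0.58876299 -0.01349078]
blue 860 [444.76395349 178.50232558] (array([ 0.63026099, -0.15933376]), np.float64(0.08103197813034058))
  scene [ 0.63368888 -0.15476928]
  tag top [ 0.58733264 -0.15787489]
  tag scene [ 0.58648588 -0.15599432][ WARN:0@5.800] global loadsave.cpp:1063 imwrite_ Unsupported depth image for selected encoder is fallbacked to CV_8U.
```

Request:
{"op": "jog_arm", "data": {"increments": [{"rotation": [0, 0, -6.66]}, {"rotation": [0, 0, -6.66]}, {"rotation": [0, 0, -6.66]}, {"rotation": [0, 0, -6.66]}, {"rotation": [0, 0, -6.66]}, {"rotation": [0, 0, -6.66]}, {"rotation": [0, 0, -6.66]}, {"rotation": [0, 0, -6.66]}, {"rotation": [0, 0, -6.66]}, {"rotation": [0, 0, -6.66]}, {"rotation": [0, 0, -6.66]}, {"slide": [0, 0, 0]}], "fingers": 1}}

```text
invalid input
```

Request:
{"op": "jog_arm", "data": {"increments": [{"slide": [15, 12, 0]}, {"slide": [30, 23, 0]}, {"slide": [30, 23, 0]}, {"slide": [30, 23, 0]}, {"slide": [30, 23, 0]}, {"slide": [30, 23, 0]}, {"slide": [30, 23, 0]}, {"slide": [30, 23, 0]}, {"slide": [30, 23, 0]}, {"slide": [30, 23, 0]}, {"slide": [30, 23, 0]}, {"slide": [30, 23, 0]}, {"slide": [30, 23, 0]}, {"slide": [30, 23, 0]}, {"slide": [30, 23, 0]}, {"slide": [30, 23, 0]}, {"slide": [30, 23, 0]}, {"slide": [30, 23, 0]}, {"slide": [30, 23, 0]}, {"slide": [27, 25, 0]}]}}

```text
invalid input
```

Each row probably has to carry both fields.

Request:
{"op": "jog_arm", "data": {"increments": [{"slide": [0, 0, 0], "rotation": [0, 0, -6.66]}, {"slide": [0, 0, 0], "rotation": [0, 0, -6.66]}, {"slide": [0, 0, 0], "rotation": [0, 0, -6.66]}, {"slide": [0, 0, 0], "rotation": [0, 0, -6.66]}, {"slide": [0, 0, 0], "rotation": [0, 0, -6.66]}, {"slide": [0, 0, 0], "rotation": [0, 0, -6.66]}, {"slide": [0, 0, 0], "rotation": [0, 0, -6.66]}, {"slide": [0, 0, 0], "rotation": [0, 0, -6.66]}, {"slide": [0, 0, 0], "rotation": [0, 0, -6.66]}, {"slide": [0, 0, 0], "rotation": [0, 0, -6.66]}, {"slide": [0, 0, 0], "rotation": [0, 0, -6.66]}, {"slide": [0, 0, 0], "rotation": [0, 0, 0]}], "fingers": 1}}

```text
time: 3.2
tool_pos: [0.1804, -0.5984, 0.2313]
tool_rot: [0.0, 0.706, 0.708, -0.0]
contact_force: [-0.5, -0.6, 0.1]
gripper_width: 1.003
```

Request:
{"op": "jog_arm", "data": {"increments": [{"slide": [15, 12, 0], "rotation": [0, 0, 0]}, {"slide": [30, 23, 0], "rotation": [0, 0, 0]}, {"slide": [30, 23, 0], "rotation": [0, 0, 0]}, {"slide": [30, 23, 0], "rotation": [0, 0, 0]}, {"slide": [30, 23, 0], "rotation": [0, 0, 0]}, {"slide": [30, 23, 0], "rotation": [0, 0, 0]}, {"slide": [30, 23, 0], "rotation": [0, 0, 0]}, {"slide": [30, 23, 0], "rotation": [0, 0, 0]}, {"slide": [30, 23, 0], "rotation": [0, 0, 0]}, {"slide": [30, 23, 0], "rotation": [0, 0, 0]}, {"slide": [30, 23, 0], "rotation": [0, 0, 0]}, {"slide": [30, 23, 0], "rotation": [0, 0, 0]}, {"slide": [30, 23, 0], "rotation": [0, 0, 0]}, {"slide": [30, 23, 0], "rotation": [0, 0, 0]}, {"slide": [30, 23, 0], "rotation": [0, 0, 0]}, {"slide": [30, 23, 0], "rotation": [0, 0, 0]}, {"slide": [30, 23, 0], "rotation": [0, 0, 0]}, {"slide": [30, 23, 0], "rotation": [0, 0, 0]}, {"slide": [30, 23, 0], "rotation": [0, 0, 0]}, {"slide": [27, 25, 0], "rotation": [0, 0, 0]}]}}

```text
time: 4.87
tool_pos: [0.6318, -0.014, 0.2315]
tool_rot: [0.0, 0.708, 0.706, 0.0]
contact_force: [0.5, 0.0, 0.4]
gripper_width: 0.998
```

Request:
{"op": "jog_arm", "data": {"increments": [{"slide": [-2, 0, 14], "rotation": [0, 0, 0]}, {"slide": [0, 0, 30], "rotation": [0, 0, 0]}, {"slide": [0, 0, 30], "rotation": [0, 0, 0]}, {"slide": [0, 0, 30], "rotation": [0, 0, 0]}, {"slide": [0, 0, 30], "rotation": [0, 0, 0]}, {"slide": [0, 0, 25], "rotation": [0, 0, 0]}, {"slide": [0, 0, 20], "rotation": [0, 0, 0]}, {"slide": [0, 0, 15], "rotation": [0, 0, 0]}, {"slide": [0, 0, 10], "rotation": [0, 0, 0]}, {"slide": [0, 0, 0], "rotation": [0, 0, 0]}]}}

```text
time: 5.7
tool_pos: [0.6294, -0.018, 0.0248]
tool_rot: [-0.002, 0.707, 0.707, -0.001]
contact_force: [-0.7, 0.2, -0.3]
gripper_width: 1.004
```

Run:
```python
from h import *
for c in("scene","top"):
    f=optics.grab_frame(c)["frame"]; 
    o=f[140:340,100:400] if c=="scene" else f[120:260,250:500]
    cv2.imwrite(f"pics/a_{c}.png",cv2.resize(o,None,fx=2.5,fy=2.5))
```

```text
(no output)
```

View pics/a_scene.png

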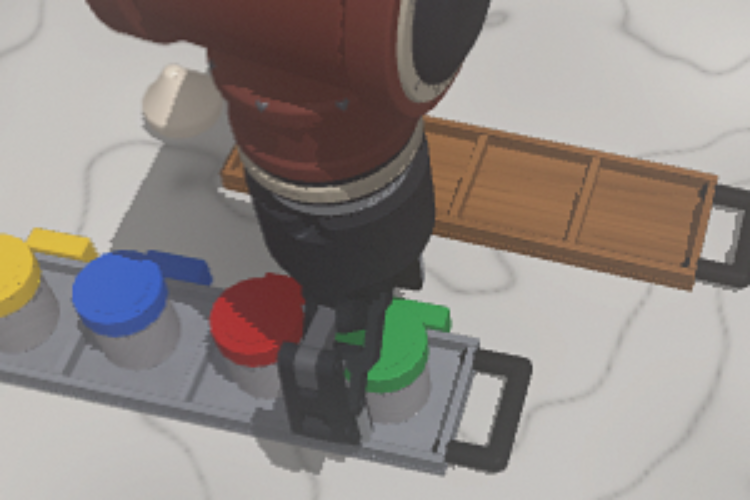

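View pics/a_top.png

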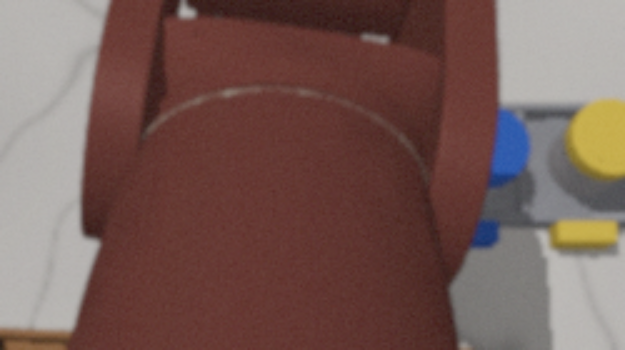

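Run:
```python
from h import *
f=optics.grab_frame("scene"); s=state(); print(s["tool_pos"],s["joint_pos"],s["contact_force"])
P=[s["tool_pos"],[.631,-.016,.057],[.631,-.083,.057],[.631+.05,-.018,.03],[.631-.05,-.018,.03],[.631,-.018,.15]]
im=f["frame"].copy()
for i,q in enumerate(proj(f,P)):
    print(i,q); cv2.circle(im,tuple(int(v) for v in q),2,(255,0,255),-1); cv2.putText(im,str(i),tuple(int(v)+3 for v in q),0,.4,(0,0,0))
cv2.imwrite("pics/b.png",cv2.resize(im[80:340,100:460],None,fx=2,fy=2))
```

```text
[ 0.63223811 -0.01833175  0.02889744] [-1.46571552e-01  2.67415200e-01  1.73262422e+00  5.85212894e-06
  1.13896713e+00 -1.46634069e-01] [ 0.56221184 -0.90185213  0.59818913]
0 [250.76304223 287.2290491 ]
1 [250.39270796 275.44981171]
2 [200.05479855 265.39480268]
3 [239.23558762 320.05838646]
4 [262.15969904 254.92146431]
5 [239.38579019 230.70318482]
```

View pics/b.png

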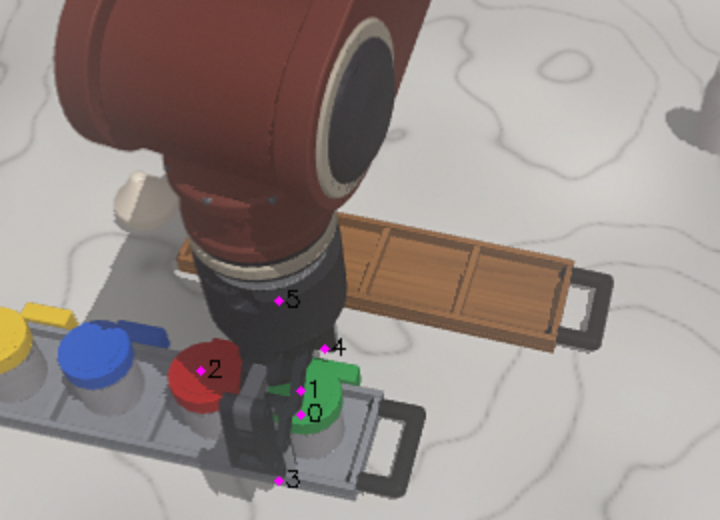

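Run:
```python
from h import *
f=optics.grab_frame("scene"); im=f["frame"]
o=cv2.resize(im[180:330,180:330],None,fx=4,fy=4,interpolation=cv2.INTER_CUBIC); o=cv2.convertScaleAbs(o,alpha=1.8,beta=25)
B=[]
for sx in(1,-1):
  for (x,z) in((.0425,.040),(.057,.040),(.0425,.08),(.057,.08)):
    for y in(-.011,.011): B.append([.631+sx*x,-.018+y,z])
for i,q in enumerate(proj(f,B)):
    q=(q-180+.5)*4; cv2.circle(o,tuple(int(v) for v in q),3,(255,0,255) if i<8 else (0,255,255),-1)
for q in proj(f,lidpts([.631,-.016])): 
    q=(q-180+.5)*4; cv2.circle(o,tuple(int(v) for v in q),1,(255,255,255),-1)
cv2.imwrite("pics/c.png",o)
```

```text
(no output)
```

View pics/c.png

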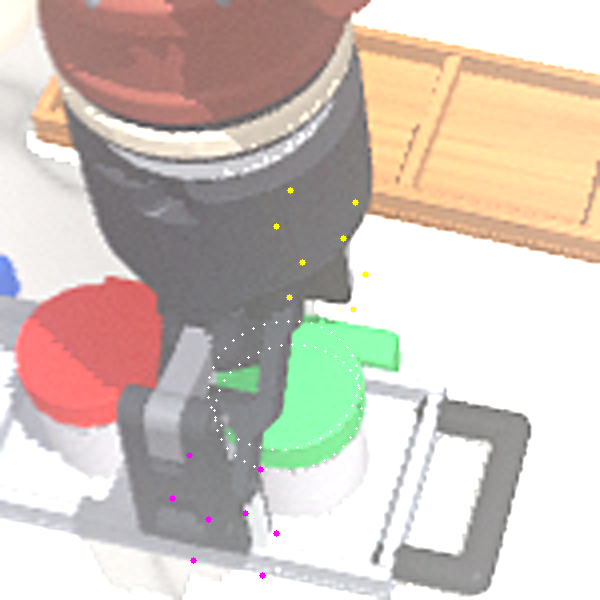

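Request:
{"op": "jog_arm", "data": {"increments": [{"slide": [0, 0, 0], "rotation": [0, 0, 0]}, {"slide": [0, 0, 0], "rotation": [0, 0, 0]}, {"slide": [0, 0, 0], "rotation": [0, 0, 0]}, {"slide": [0, 0, 0], "rotation": [0, 0, 0]}, {"slide": [0, 0, 0], "rotation": [0, 0, 0]}, {"slide": [0, 0, 0], "rotation": [0, 0, 0]}], "fingers": 0.7}}

```text
time: 6.4
tool_pos: [0.6311, -0.0181, 0.0274]
tool_rot: [0.0, 0.707, 0.707, 0.0]
contact_force: [-0.5, 0.4, 0.3]
gripper_width: 0.699
```

Run:
```python
from h import *
f=optics.grab_frame("scene"); im=f["frame"]
o=cv2.resize(im[180:330,180:330],None,fx=4,fy=4,interpolation=cv2.INTER_CUBIC); o=cv2.convertScaleAbs(o,alpha=1.8,beta=25)
B=[]
for sx in(1,-1):
  for (x,z) in((.03,.036),(.044,.036),(.03,.07),(.044,.07)):
    for y in(-.011,.011): B.append([.631+sx*x,-.018+y,z])
for i,q in enumerate(proj(f,B)):
    q=(q-180+.5)*4; cv2.circle(o,tuple(int(v) for v in q),3,(255,0,255) if i<8 else (0,255,255),-1)
cv2.imwrite("pics/d.png",o); print(state()["gripper_width"])
```

```text
0.7000467878436302
```

View pics/d.png

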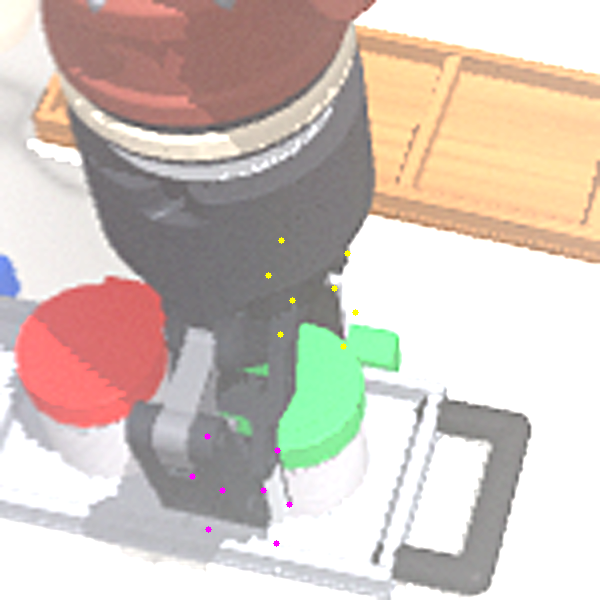

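Request:
{"op": "jog_arm", "data": {"increments": [{"slide": [4, 0, 0], "rotation": [0, 0, 0]}, {"slide": [0, 0, 0], "rotation": [0, 0, 0]}, {"slide": [0, 0, 0], "rotation": [0, 0, 0]}, {"slide": [0, 0, 0], "rotation": [0, 0, 0]}, {"slide": [0, 0, 0], "rotation": [0, 0, 0]}, {"slide": [0, 0, 0], "rotation": [0, 0, 0]}, {"slide": [0, 0, 0], "rotation": [0, 0, 0]}], "fingers": 0.1}}

```text
time: 7.03
tool_pos: [0.6313, -0.0139, 0.0276]
tool_rot: [0.0, 0.707, 0.707, 0.0]
contact_force: [0.2, 1.0, 3.1]
gripper_width: 0.534
```

Request:
{"op": "jog_arm", "data": {"increments": [{"slide": [0, 0, -3], "rotation": [0, 0, 0]}, {"slide": [0, 0, -8], "rotation": [0, 0, 0]}, {"slide": [0, 0, -15], "rotation": [0, 0, 0]}, {"slide": [0, 0, -20], "rotation": [0, 0, 0]}, {"slide": [0, 0, -20], "rotation": [0, 0, 0]}, {"slide": [0, 0, -14], "rotation": [0, 0, 0]}, {"slide": [0, 0, 0], "rotation": [0, 0, 0]}]}}

```text
time: 7.62
tool_pos: [0.6339, -0.0146, 0.1128]
tool_rot: [0.003, 0.707, 0.707, 0.002]
contact_force: [1.4, 0.3, -0.4]
gripper_width: 0.525
```

Run:
```python
from h import *
f=optics.grab_frame("scene"); im=f["frame"]
o=cv2.resize(im[130:330,130:330],None,fx=3,fy=3,interpolation=cv2.INTER_CUBIC); o=cv2.convertScaleAbs(o,alpha=1.8,beta=25)
print(state()["gripper_width"])
cv2.imwrite("pics/e.png",o)
```

```text
0.5333493517951398
```

View pics/e.png

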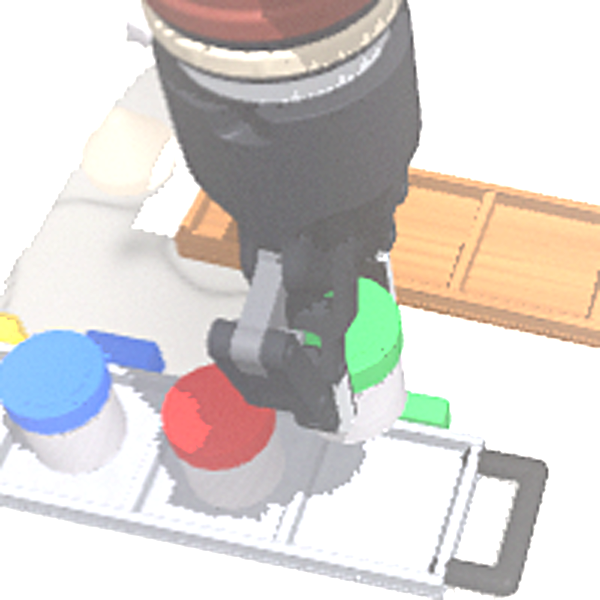

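Request:
{"op": "jog_arm", "data": {"increments": [{"slide": [-8, -11, 0], "rotation": [0, 0, 0]}, {"slide": [-18, -27, 0], "rotation": [0, 0, 0]}, {"slide": [-18, -27, 0], "rotation": [0, 0, 0]}, {"slide": [-18, -27, 0], "rotation": [0, 0, 0]}, {"slide": [-18, -27, 0], "rotation": [0, 0, 0]}, {"slide": [-15, -22, 0], "rotation": [0, 0, 0]}, {"slide": [-8, -10, 0], "rotation": [0, 0, 0]}, {"slide": [0, 0, 0], "rotation": [0, 0, 0]}, {"slide": [0, 0, 12], "rotation": [0, 0, 0]}, {"slide": [0, 0, 20], "rotation": [0, 0, 0]}, {"slide": [0, 0, 20], "rotation": [0, 0, 0]}, {"slide": [0, 0, 0], "rotation": [0, 0, 0]}]}}

```text
time: 8.67
tool_pos: [0.4776, -0.1151, 0.0502]
tool_rot: [-0.004, 0.707, 0.708, -0.001]
contact_force: [-1.7, 0.1, -1.4]
gripper_width: 0.526
```

Run:
```python
from h import *
f=optics.grab_frame("scene"); im=f["frame"].copy(); s=state(); print(s["tool_pos"])
T=s["tool_pos"]
for x,y in((.480,-.1145),):
  for q in np.vstack([proj(f,lidpts([x,y],T[2]+.043-.0275))]): cv2.circle(im,tuple(int(v) for v in q),0,(255,0,255),-1)
pr=[]
p=[.4846,-.0103,-.039]
for y in(-.1065,-.0355,.0355,.1065): pr.append([*cellpos(p,y),.005])
for q in proj(f,pr): cv2.circle(im,tuple(int(v) for v in q),1,(255,255,0),-1)
o=cv2.resize(im[80:280,140:420],None,fx=2.8,fy=2.8,interpolation=cv2.INTER_CUBIC); o=cv2.convertScaleAbs(o,alpha=1.7,beta=20)
cv2.imwrite("pics/g.png",o)
```

```text
[ 0.47858531 -0.115553    0.05208538]
```

View pics/g.png

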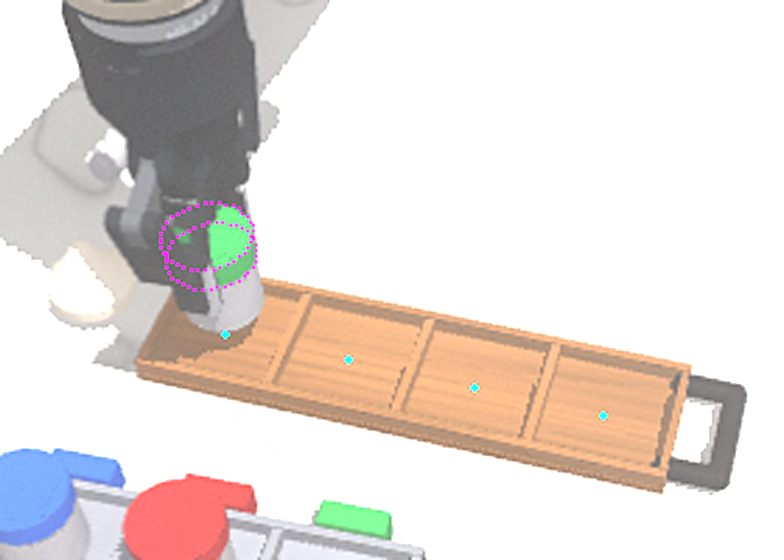

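Request:
{"op": "jog_arm", "data": {"increments": [{"slide": [-2, 0, 10], "rotation": [0, 0, 0]}, {"slide": [0, 0, 9], "rotation": [0, 0, 0]}, {"slide": [0, 0, 5], "rotation": [0, 0, 0]}, {"slide": [0, 0, 3], "rotation": [0, 0, 0]}, {"slide": [0, 0, 0], "rotation": [0, 0, 0]}, {"slide": [0, 0, 0], "rotation": [0, 0, 0]}]}}

```text
time: 9.22
tool_pos: [0.4804, -0.1193, 0.0286]
tool_rot: [0.0, 0.707, 0.707, 0.0]
contact_force: [0.3, 0.6, -0.8]
gripper_width: 0.528
```

Request:
{"op": "jog_arm", "data": {"increments": [{"slide": [0, 0, 0], "rotation": [0, 0, 0]}, {"slide": [0, 0, 0], "rotation": [0, 0, 0]}, {"slide": [0, 0, 0], "rotation": [0, 0, 0]}, {"slide": [0, 0, 0], "rotation": [0, 0, 0]}, {"slide": [0, 0, 0], "rotation": [0, 0, 0]}, {"slide": [0, 0, -10], "rotation": [0, 0, 0]}, {"slide": [0, 0, -25], "rotation": [0, 0, 0]}, {"slide": [0, 0, -30], "rotation": [0, 0, 0]}, {"slide": [0, 0, -15], "rotation": [0, 0, 0]}, {"slide": [3, 11, 0], "rotation": [0, 0, 0]}, {"slide": [6, 25, 0], "rotation": [0, 0, 0]}, {"slide": [6, 25, 0], "rotation": [0, 0, 0]}, {"slide": [6, 25, 0], "rotation": [0, 0, 0]}, {"slide": [6, 25, 0], "rotation": [0, 0, 0]}, {"slide": [6, 25, 0], "rotation": [0, 0, 0]}, {"slide": [3, 15, 0], "rotation": [0, 0, 0]}, {"slide": [0, 0, 0], "rotation": [0, 0, 0]}, {"slide": [0, 0, 0], "rotation": [0, 0, 0]}], "fingers": 1}}

```text
time: 10.72
tool_pos: [0.6313, -0.083, 0.1087]
tool_rot: [-0.0, 0.707, 0.708, -0.0]
contact_force: [-0.1, -0.5, -0.2]
gripper_width: 0.999
```

Run:
```python
from h import *
s=state(); print(s["tool_pos"])
f=optics.grab_frame("scene"); im=f["frame"].copy()
for q in proj(f,lidpts([.480,-.1165])): cv2.circle(im,tuple(int(v) for v in q),0,(255,0,255),-1)
o=cv2.resize(im[120:320,100:340],None,fx=3,fy=3,interpolation=cv2.INTER_CUBIC); o=cv2.convertScaleAbs(o,alpha=1.7,beta=20)
cv2.imwrite("pics/i.png",o)
```

```text
[ 0.6312854  -0.08297627  0.10874654]
```

View pics/i.png

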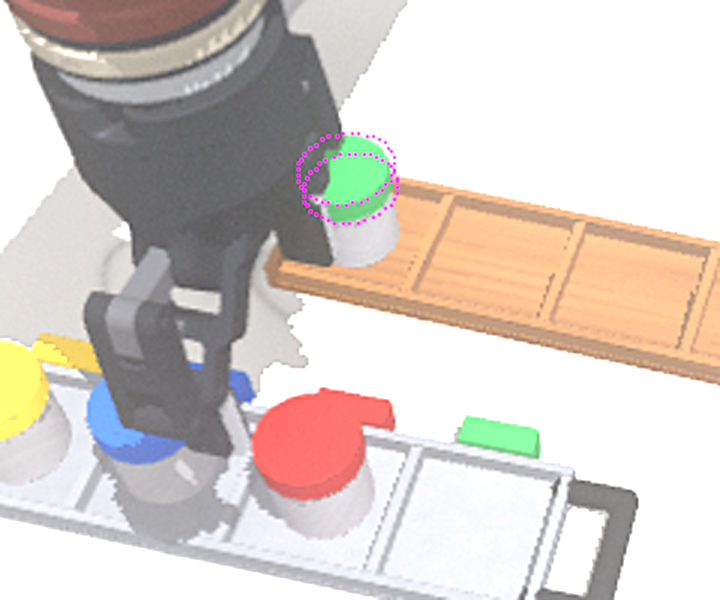

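Request:
{"op": "jog_arm", "data": {"increments": [{"slide": [1, 0, 11], "rotation": [0, 0, 0]}, {"slide": [0, 0, 25], "rotation": [0, 0, 0]}, {"slide": [0, 0, 25], "rotation": [0, 0, 0]}, {"slide": [0, 0, 12], "rotation": [0, 0, 0]}, {"slide": [0, 0, 8], "rotation": [0, 0, 0]}, {"slide": [0, 0, 0], "rotation": [0, 0, 0]}, {"slide": [0, 0, 0], "rotation": [0, 0, 0]}]}}

```text
time: 11.35
tool_pos: [0.631, -0.0823, 0.0276]
tool_rot: [0.0, 0.707, 0.707, 0.0]
contact_force: [0.7, -0.6, 0.2]
gripper_width: 1.0
```

Request:
{"op": "jog_arm", "data": {"increments": [{"slide": [0, 0, 0], "rotation": [0, 0, 0]}, {"slide": [0, 0, 0], "rotation": [0, 0, 0]}, {"slide": [0, 0, 0], "rotation": [0, 0, 0]}, {"slide": [0, 0, 0], "rotation": [0, 0, 0]}, {"slide": [0, 0, 0], "rotation": [0, 0, 0]}, {"slide": [0, 0, 0], "rotation": [0, 0, 0]}, {"slide": [0, 0, 0], "rotation": [0, 0, 0]}, {"slide": [0, 0, 0], "rotation": [0, 0, 0]}, {"slide": [0, 0, 0], "rotation": [0, 0, 0]}], "fingers": 0.1}}

```text
time: 12.1
tool_pos: [0.632, -0.0824, 0.029]
tool_rot: [0.001, 0.707, 0.707, 0.0]
contact_force: [-1.9, 0.4, 6.2]
gripper_width: 0.529
```

Request:
{"op": "jog_arm", "data": {"increments": [{"slide": [0, 0, -5], "rotation": [0, 0, 0]}, {"slide": [0, 0, -20], "rotation": [0, 0, 0]}, {"slide": [0, 0, -25], "rotation": [0, 0, 0]}, {"slide": [0, 0, -20], "rotation": [0, 0, 0]}, {"slide": [0, 0, -10], "rotation": [0, 0, 0]}, {"slide": [3, -10, 0], "rotation": [0, 0, 0]}, {"slide": [6, -27, 0], "rotation": [0, 0, 0]}, {"slide": [6, -27, 0], "rotation": [0, 0, 0]}, {"slide": [6, -27, 0], "rotation": [0, 0, 0]}, {"slide": [6, -27, 0], "rotation": [0, 0, 0]}, {"slide": [6, -20, 0], "rotation": [0, 0, 0]}, {"slide": [3, -10, 0], "rotation": [0, 0, 0]}, {"slide": [0, 0, 0], "rotation": [0, 0, 0]}, {"slide": [0, 0, 12], "rotation": [0, 0, 0]}, {"slide": [0, 0, 20], "rotation": [0, 0, 0]}, {"slide": [0, 0, 20], "rotation": [0, 0, 0]}, {"slide": [0, 0, 0], "rotation": [0, 0, 0]}]}}

```text
time: 13.52
tool_pos: [0.4803, -0.0456, 0.0503]
tool_rot: [-0.004, 0.707, 0.707, -0.002]
contact_force: [-0.6, 1.3, -1.0]
gripper_width: 0.528
```

Run:
```python
from h import *
f=optics.grab_frame("scene"); im=f["frame"].copy(); s=state(); print(s["tool_pos"])
o=cv2.resize(im[80:280,140:420],None,fx=2.8,fy=2.8,interpolation=cv2.INTER_CUBIC); o=cv2.convertScaleAbs(o,alpha=1.7,beta=20)
cv2.imwrite("pics/j.png",o)
```

```text
[ 0.48130756 -0.0458477   0.05222047]
```

View pics/j.png

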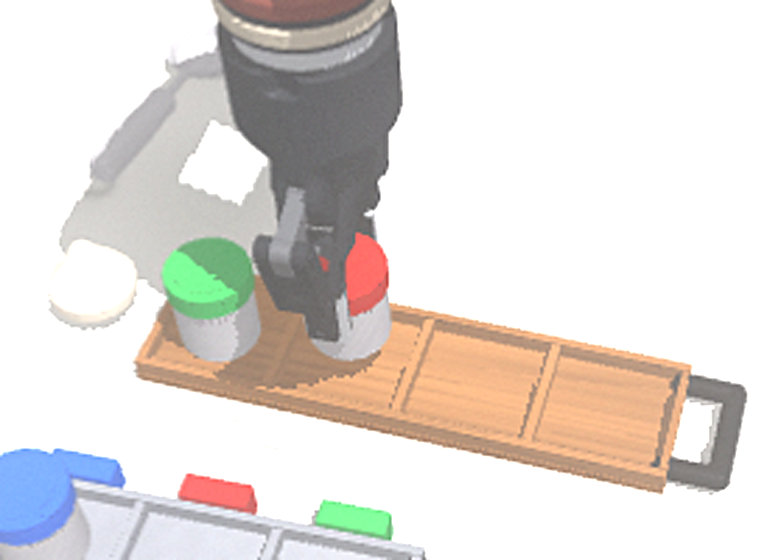

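Request:
{"op": "jog_arm", "data": {"increments": [{"slide": [0, 0, 10], "rotation": [0, 0, 0]}, {"slide": [0, 0, 9], "rotation": [0, 0, 0]}, {"slide": [0, 0, 5], "rotation": [0, 0, 0]}, {"slide": [0, 0, 3], "rotation": [0, 0, 0]}, {"slide": [0, 0, 0], "rotation": [0, 0, 0]}, {"slide": [0, 0, 0], "rotation": [0, 0, 0]}]}}

```text
time: 14.07
tool_pos: [0.4834, -0.0463, 0.0291]
tool_rot: [0.0, 0.707, 0.707, -0.0]
contact_force: [-3.8, 0.1, 4.5]
gripper_width: 0.533
```

Request:
{"op": "jog_arm", "data": {"increments": [{"slide": [0, 0, 0], "rotation": [0, 0, 0]}, {"slide": [0, 0, 0], "rotation": [0, 0, 0]}, {"slide": [0, 0, 0], "rotation": [0, 0, 0]}, {"slide": [0, 0, 0], "rotation": [0, 0, 0]}, {"slide": [0, 0, 0], "rotation": [0, 0, 0]}, {"slide": [0, 0, -10], "rotation": [0, 0, 0]}, {"slide": [0, 0, -25], "rotation": [0, 0, 0]}, {"slide": [0, 0, -30], "rotation": [0, 0, 0]}, {"slide": [0, 0, -15], "rotation": [0, 0, 0]}, {"slide": [-9, 11, 0], "rotation": [0, 0, 0]}, {"slide": [-19, 25, 0], "rotation": [0, 0, 0]}, {"slide": [-19, 25, 0], "rotation": [0, 0, 0]}, {"slide": [-19, 25, 0], "rotation": [0, 0, 0]}, {"slide": [-19, 25, 0], "rotation": [0, 0, 0]}, {"slide": [-18, 24, 0], "rotation": [0, 0, 0]}, {"slide": [-9, 12, 0], "rotation": [0, 0, 0]}, {"slide": [0, 0, 0], "rotation": [0, 0, 0]}, {"slide": [0, 0, 0], "rotation": [0, 0, 0]}], "fingers": 1}}

```text
time: 15.57
tool_pos: [0.6302, -0.1584, 0.1086]
tool_rot: [-0.0, 0.707, 0.707, 0.0]
contact_force: [0.3, 0.6, 0.1]
gripper_width: 1.002
```

Run:
```python
from h import *
f=optics.grab_frame("scene"); im=f["frame"].copy(); s=state(); print(s["tool_pos"])
o=cv2.resize(im[120:320,60:340],None,fx=2.8,fy=2.8,interpolation=cv2.INTER_CUBIC); o=cv2.convertScaleAbs(o,alpha=1.7,beta=20)
cv2.imwrite("pics/k.png",o)
```

```text
[ 0.6296102  -0.15772799  0.1083828 ]
```

View pics/k.png

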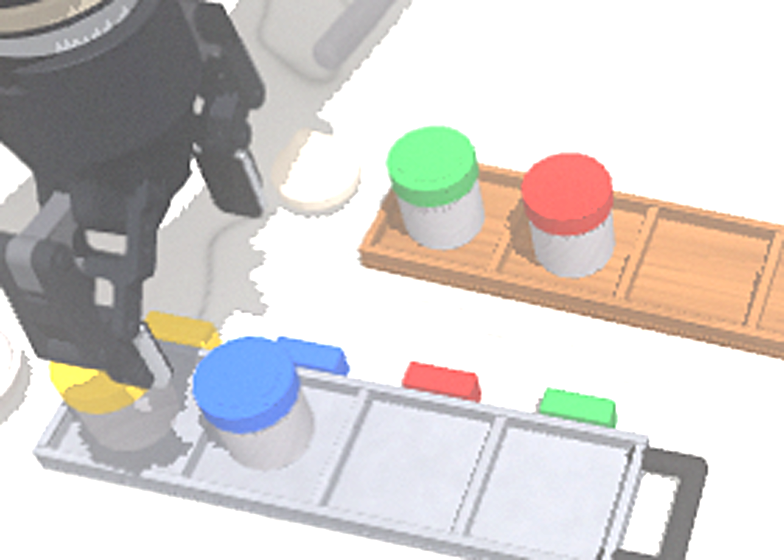

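Green and red stand upright in their cells at about (435,190) and (568,215). Blue is next.

Request:
{"op": "jog_arm", "data": {"increments": [{"slide": [0, 0, 11], "rotation": [0, 0, 0]}, {"slide": [0, 0, 25], "rotation": [0, 0, 0]}, {"slide": [0, 0, 25], "rotation": [0, 0, 0]}, {"slide": [0, 0, 12], "rotation": [0, 0, 0]}, {"slide": [0, 0, 8], "rotation": [0, 0, 0]}, {"slide": [0, 0, 0], "rotation": [0, 0, 0]}, {"slide": [0, 0, 0], "rotation": [0, 0, 0]}]}}

```text
time: 16.2
tool_pos: [0.6301, -0.1579, 0.0276]
tool_rot: [0.0, 0.707, 0.707, 0.0]
contact_force: [-0.2, 0.4, -0.4]
gripper_width: 1.003
```

Request:
{"op": "jog_arm", "data": {"increments": [{"slide": [0, 0, 0], "rotation": [0, 0, 0]}, {"slide": [0, 0, 0], "rotation": [0, 0, 0]}, {"slide": [0, 0, 0], "rotation": [0, 0, 0]}, {"slide": [0, 0, 0], "rotation": [0, 0, 0]}, {"slide": [0, 0, 0], "rotation": [0, 0, 0]}, {"slide": [0, 0, 0], "rotation": [0, 0, 0]}, {"slide": [0, 0, 0], "rotation": [0, 0, 0]}, {"slide": [0, 0, 0], "rotation": [0, 0, 0]}, {"slide": [0, 0, 0], "rotation": [0, 0, 0]}], "fingers": 0.1}}

```text
time: 16.95
tool_pos: [0.631, -0.1585, 0.0291]
tool_rot: [0.001, 0.707, 0.707, 0.0]
contact_force: [-1.7, 0.4, 6.0]
gripper_width: 0.531
```

Request:
{"op": "jog_arm", "data": {"increments": [{"slide": [0, 0, -5], "rotation": [0, 0, 0]}, {"slide": [0, 0, -20], "rotation": [0, 0, 0]}, {"slide": [0, 0, -25], "rotation": [0, 0, 0]}, {"slide": [0, 0, -20], "rotation": [0, 0, 0]}, {"slide": [0, 0, -10], "rotation": [0, 0, 0]}, {"slide": [10, -8, 0], "rotation": [0, 0, 0]}, {"slide": [27, -21, 0], "rotation": [0, 0, 0]}, {"slide": [27, -21, 0], "rotation": [0, 0, 0]}, {"slide": [27, -21, 0], "rotation": [0, 0, 0]}, {"slide": [27, -21, 0], "rotation": [0, 0, 0]}, {"slide": [27, -21, 0], "rotation": [0, 0, 0]}, {"slide": [20, -16, 0], "rotation": [0, 0, 0]}, {"slide": [12, -10, 0], "rotation": [0, 0, 0]}, {"slide": [6, -5, 0], "rotation": [0, 0, 0]}, {"slide": [0, 0, 0], "rotation": [0, 0, 0]}, {"slide": [0, 0, 12], "rotation": [0, 0, 0]}, {"slide": [0, 0, 20], "rotation": [0, 0, 0]}, {"slide": [0, 0, 20], "rotation": [0, 0, 0]}, {"slide": [0, 0, 0], "rotation": [0, 0, 0]}]}}

```text
time: 18.53
tool_pos: [0.4831, 0.0242, 0.0503]
tool_rot: [-0.003, 0.707, 0.707, -0.003]
contact_force: [-0.9, 0.2, -2.2]
gripper_width: 0.528
```

Run:
```python
from h import *
f=optics.grab_frame("scene"); im=f["frame"].copy(); s=state(); print(s["tool_pos"])
o=cv2.resize(im[80:280,140:420],None,fx=2.8,fy=2.8,interpolation=cv2.INTER_CUBIC); o=cv2.convertScaleAbs(o,alpha=1.7,beta=20)
cv2.imwrite("pics/l.png",o)
```

```text
[0.48407442 0.02414053 0.05219705]
```

View pics/l.png

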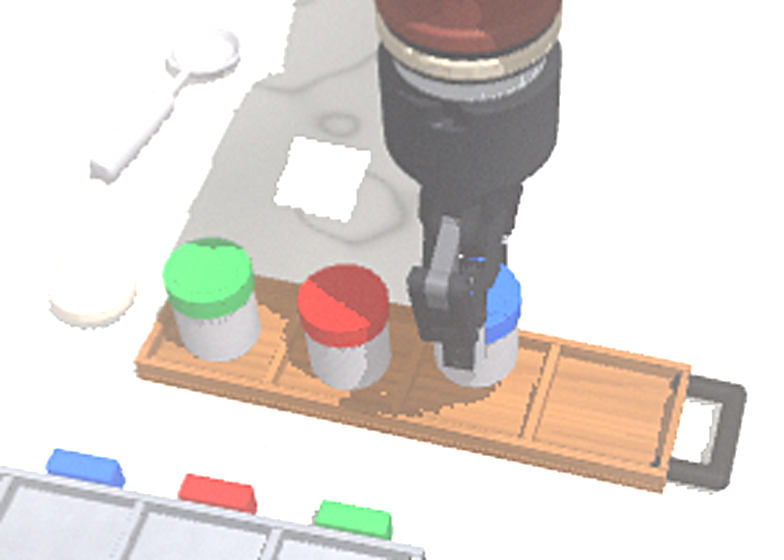

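Request:
{"op": "jog_arm", "data": {"increments": [{"slide": [0, 0, 10], "rotation": [0, 0, 0]}, {"slide": [0, 0, 9], "rotation": [0, 0, 0]}, {"slide": [0, 0, 5], "rotation": [0, 0, 0]}, {"slide": [0, 0, 3], "rotation": [0, 0, 0]}, {"slide": [0, 0, 0], "rotation": [0, 0, 0]}, {"slide": [0, 0, 0], "rotation": [0, 0, 0]}]}}

```text
time: 19.08
tool_pos: [0.4863, 0.0247, 0.0291]
tool_rot: [0.0, 0.707, 0.707, -0.0]
contact_force: [-3.3, -0.3, 3.9]
gripper_width: 0.53
```

Request:
{"op": "jog_arm", "data": {"increments": [{"slide": [0, 0, 0], "rotation": [0, 0, 0]}, {"slide": [0, 0, 0], "rotation": [0, 0, 0]}, {"slide": [0, 0, 0], "rotation": [0, 0, 0]}, {"slide": [0, 0, 0], "rotation": [0, 0, 0]}, {"slide": [0, 0, 0], "rotation": [0, 0, 0]}, {"slide": [0, 0, -10], "rotation": [0, 0, 0]}, {"slide": [0, 0, -25], "rotation": [0, 0, 0]}, {"slide": [0, 0, -30], "rotation": [0, 0, 0]}, {"slide": [0, 0, -15], "rotation": [0, 0, 0]}, {"slide": [-13, 8, 0], "rotation": [0, 0, 0]}, {"slide": [-33, 19, 0], "rotation": [0, 0, 0]}, {"slide": [-33, 19, 0], "rotation": [0, 0, 0]}, {"slide": [-33, 19, 0], "rotation": [0, 0, 0]}, {"slide": [-33, 19, 0], "rotation": [0, 0, 0]}, {"slide": [-33, 19, 0], "rotation": [0, 0, 0]}, {"slide": [-33, 19, 0], "rotation": [0, 0, 0]}, {"slide": [-25, 15, 0], "rotation": [0, 0, 0]}, {"slide": [-12, 7, 0], "rotation": [0, 0, 0]}, {"slide": [-6, 4, 0], "rotation": [0, 0, 0]}, {"slide": [0, 0, 0], "rotation": [0, 0, 0]}], "fingers": 1}}

```text
time: 20.75
tool_pos: [0.6342, -0.2307, 0.1075]
tool_rot: [-0.0, 0.707, 0.707, -0.0]
contact_force: [-1.1, 0.6, -0.5]
gripper_width: 0.999
```

Run:
```python
from h import *
f=optics.grab_frame("scene"); im=f["frame"].copy(); s=state(); print(s["tool_pos"])
o=cv2.resize(im[120:320,60:340],None,fx=2.8,fy=2.8,interpolation=cv2.INTER_CUBIC); o=cv2.convertScaleAbs(o,alpha=1.7,beta=20)
cv2.imwrite("pics/n.png",o)
```

```text
[ 0.63378865 -0.22940871  0.10752594]
```

View pics/n.png

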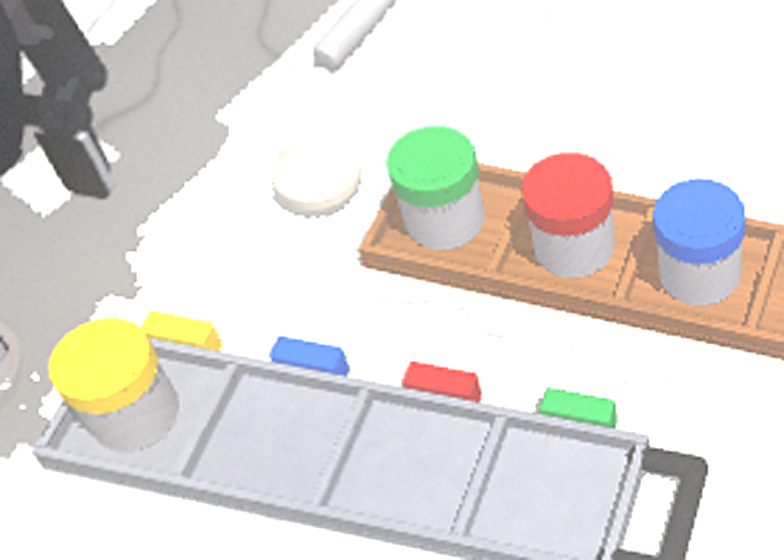

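Request:
{"op": "jog_arm", "data": {"increments": [{"slide": [0, 0, 11], "rotation": [0, 0, 0]}, {"slide": [0, 0, 25], "rotation": [0, 0, 0]}, {"slide": [0, 0, 25], "rotation": [0, 0, 0]}, {"slide": [0, 0, 12], "rotation": [0, 0, 0]}, {"slide": [0, 0, 7], "rotation": [0, 0, 0]}, {"slide": [0, 0, 0], "rotation": [0, 0, 0]}, {"slide": [0, 0, 0], "rotation": [0, 0, 0]}]}}

```text
time: 21.38
tool_pos: [0.6343, -0.2287, 0.0287]
tool_rot: [0.0, 0.707, 0.708, 0.0]
contact_force: [0.7, -0.8, 0.3]
gripper_width: 1.002
```

Request:
{"op": "jog_arm", "data": {"increments": [{"slide": [0, 0, 0], "rotation": [0, 0, 0]}, {"slide": [0, 0, 0], "rotation": [0, 0, 0]}, {"slide": [0, 0, 0], "rotation": [0, 0, 0]}, {"slide": [0, 0, 0], "rotation": [0, 0, 0]}, {"slide": [0, 0, 0], "rotation": [0, 0, 0]}, {"slide": [0, 0, 0], "rotation": [0, 0, 0]}, {"slide": [0, 0, 0], "rotation": [0, 0, 0]}, {"slide": [0, 0, 0], "rotation": [0, 0, 0]}, {"slide": [0, 0, 0], "rotation": [0, 0, 0]}], "fingers": 0.1}}

```text
time: 22.13
tool_pos: [0.6353, -0.2296, 0.0301]
tool_rot: [0.001, 0.707, 0.707, 0.0]
contact_force: [0.5, 0.9, 5.9]
gripper_width: 0.527
```

Request:
{"op": "jog_arm", "data": {"increments": [{"slide": [0, 0, -5], "rotation": [0, 0, 0]}, {"slide": [0, 0, -20], "rotation": [0, 0, 0]}, {"slide": [0, 0, -25], "rotation": [0, 0, 0]}, {"slide": [0, 0, -20], "rotation": [0, 0, 0]}, {"slide": [0, 0, -10], "rotation": [0, 0, 0]}, {"slide": [13, -6, 0], "rotation": [0, 0, 0]}, {"slide": [36, -16, 0], "rotation": [0, 0, 0]}, {"slide": [36, -16, 0], "rotation": [0, 0, 0]}, {"slide": [36, -16, 0], "rotation": [0, 0, 0]}, {"slide": [36, -16, 0], "rotation": [0, 0, 0]}, {"slide": [36, -16, 0], "rotation": [0, 0, 0]}, {"slide": [36, -16, 0], "rotation": [0, 0, 0]}, {"slide": [36, -16, 0], "rotation": [0, 0, 0]}, {"slide": [30, -13, 0], "rotation": [0, 0, 0]}, {"slide": [18, -8, 0], "rotation": [0, 0, 0]}, {"slide": [9, -4, 0], "rotation": [0, 0, 0]}, {"slide": [3, -2, 0], "rotation": [0, 0, 0]}, {"slide": [0, 0, 0], "rotation": [0, 0, 0]}]}}

```text
time: 23.63
tool_pos: [0.4886, 0.0958, 0.1078]
tool_rot: [-0.0, 0.707, 0.708, -0.0]
contact_force: [0.3, 0.0, -1.5]
gripper_width: 0.527
```

Request:
{"op": "jog_arm", "data": {"increments": [{"slide": [0, 0, 12], "rotation": [0, 0, 0]}, {"slide": [0, 0, 20], "rotation": [0, 0, 0]}, {"slide": [0, 0, 20], "rotation": [0, 0, 0]}, {"slide": [0, 0, 0], "rotation": [0, 0, 0]}]}}

```text
time: 23.97
tool_pos: [0.4858, 0.0943, 0.0512]
tool_rot: [-0.003, 0.708, 0.707, -0.003]
contact_force: [-0.9, 0.5, -1.7]
gripper_width: 0.529
```

Run:
```python
from h import *
f=optics.grab_frame("scene"); im=f["frame"].copy(); s=state(); print(s["tool_pos"])
o=cv2.resize(im[80:280,140:420],None,fx=2.8,fy=2.8,interpolation=cv2.INTER_CUBIC); o=cv2.convertScaleAbs(o,alpha=1.7,beta=20)
cv2.imwrite("pics/o.png",o)
```

```text
[0.48682533 0.09455652 0.05309292]
```

View pics/o.png

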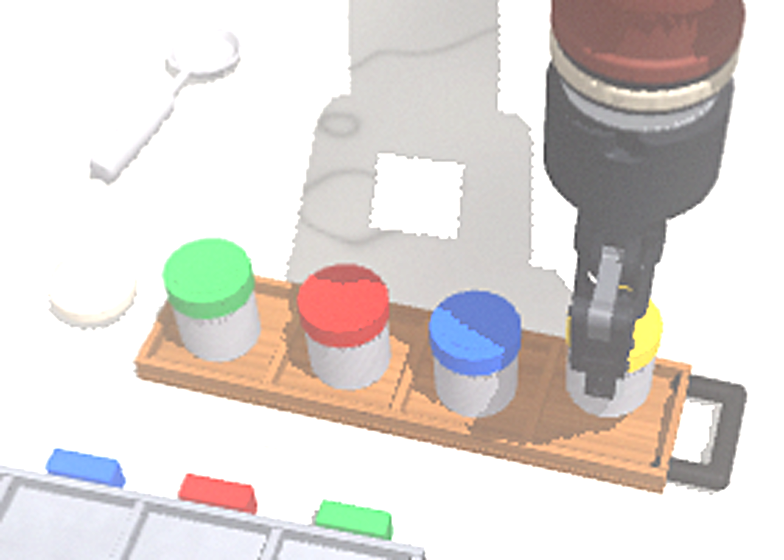

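Request:
{"op": "jog_arm", "data": {"increments": [{"slide": [0, 0, 10], "rotation": [0, 0, 0]}, {"slide": [0, 0, 9], "rotation": [0, 0, 0]}, {"slide": [0, 0, 5], "rotation": [0, 0, 0]}, {"slide": [0, 0, 3], "rotation": [0, 0, 0]}, {"slide": [0, 0, 0], "rotation": [0, 0, 0]}, {"slide": [0, 0, 0], "rotation": [0, 0, 0]}]}}

```text
time: 24.52
tool_pos: [0.4892, 0.0957, 0.03]
tool_rot: [0.0, 0.707, 0.707, -0.0]
contact_force: [-2.4, -0.4, 3.2]
gripper_width: 0.529
```

Request:
{"op": "jog_arm", "data": {"increments": [{"slide": [0, 0, 0], "rotation": [0, 0, 0]}, {"slide": [0, 0, 0], "rotation": [0, 0, 0]}, {"slide": [0, 0, 0], "rotation": [0, 0, 0]}, {"slide": [0, 0, 0], "rotation": [0, 0, 0]}, {"slide": [0, 0, 0], "rotation": [0, 0, 0]}, {"slide": [0, 0, -10], "rotation": [0, 0, 0]}, {"slide": [0, 0, -25], "rotation": [0, 0, 0]}, {"slide": [0, 0, -30], "rotation": [0, 0, 0]}, {"slide": [0, 0, -30], "rotation": [0, 0, 0]}, {"slide": [0, 0, -30], "rotation": [0, 0, 0]}, {"slide": [15, 0, -15], "rotation": [0, 0, 0]}, {"slide": [30, 0, 0], "rotation": [0, 0, 0]}, {"slide": [30, 0, 0], "rotation": [0, 0, 0]}, {"slide": [30, 0, 0], "rotation": [0, 0, 0]}, {"slide": [30, 0, 0], "rotation": [0, 0, 0]}, {"slide": [30, 0, 0], "rotation": [0, 0, 0]}, {"slide": [30, 0, 0], "rotation": [0, 0, 0]}, {"slide": [30, 0, 0], "rotation": [0, 0, 0]}, {"slide": [15, 0, 0], "rotation": [0, 0, 0]}, {"slide": [0, 0, 0], "rotation": [0, 0, 0]}], "fingers": 1}}

```text
time: 26.18
tool_pos: [0.4885, 0.3383, 0.17]
tool_rot: [-0.0, 0.706, 0.708, 0.001]
contact_force: [-0.9, -0.5, 0.3]
gripper_width: 1.0
```

Run:
```python
from h import *
f=optics.grab_frame("top"); im=f["frame"]; s=state(); print(s["tool_pos"])
cv2.imwrite("pics/p.png",im); cv2.imwrite("pics/q.png",optics.grab_frame("scene")["frame"])
p=[.4846,-.0103,-.039]
for col,y in dict(green=-.1065,red=-.0355,blue=.0355,yellow=.1065).items():
    t=cellpos(p,y); uv=proj(f,[[*t,.055]])[0]
    try:
        m,ce,a=comp(lidmask(im,col),uv); r,e=fit(f,m,lidpts,ray(f,ce,.055),[.005,.005]); print(col,a,r,e,"off mm",(r-t)*1000)
    except Exception as x: print(col,x)
```

```text
[0.48864322 0.33664317 0.1697185 ]
green 898 [ 0.48048315 -0.12268704] 0.10690423101186752 off mm [ 0.03559437 -5.96801893]
red 951 [ 0.48312696 -0.04705804] 0.040417980402708054 off mm [-0.08889431 -1.28503198]
blue 875 [0.48530624 0.02363396] 0.07450000196695328 off mm [-0.67791188 -1.53904725]
yellow 989 [0.48992109 0.09555496] 0.04290950298309326 off mm [ 1.16863908 -0.56406093]
```

View pics/p.png

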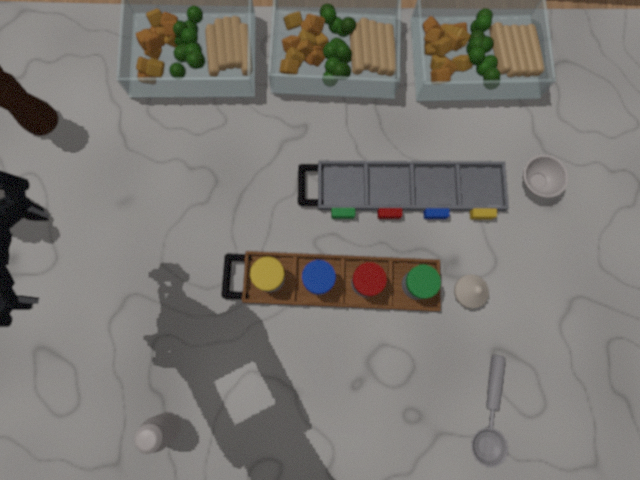

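View pics/q.png

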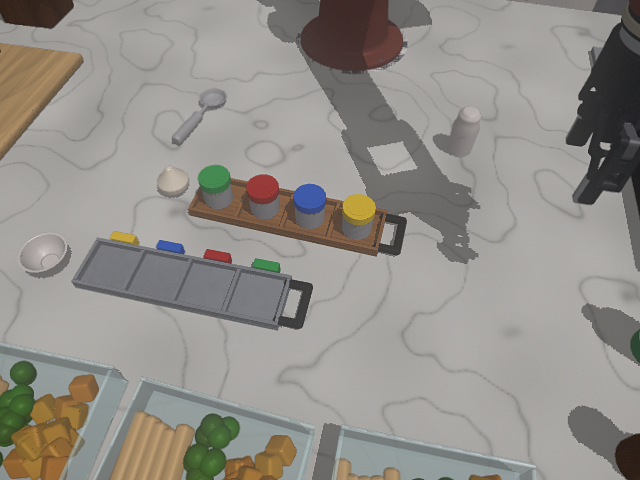

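All four pots are upright in their cells, at most 6 mm off centre, and the arm is clear of everything with about 0 N on it. I'm handing in.

```bash
python3 -c "
from plant import manip,state
print(state()['contact_force']); print(manip.job_done())"
```

```text
[0.08775404 0.38323648 1.01575707]
the job is handed in; nothing more can be done
None
```

I moved all four pots to the carrier in reverse order and handed the job in at about 26 s. Counting from the cell farthest from the carrier's handle, they stand green, red, blue, yellow.

- **Position:** the last top-camera fit put red, blue and yellow within about 2 mm of their cell centres. Green is about 6 mm off along the row; the limit is 14 mm.
- **Uprightness:** both cameras show all four pots upright. I judged tilt and floor contact only by eye from the pictures.
- **Contact:** the gripper was open and clear of everything, with a wrist force of about 1 N.

**Checks that disagreed:**
- At the first grasp, the finger outline in the scene camera looked about 10 mm off in y from the reported tool position. I shifted 4 mm towards +y and the grasp held. The later grasps were aimed at the pot positions from the first images, to within 1 mm, and also held.
- The lid fit for green was the loosest of the four (11% mismatch), so its 6 mm offset is the least certain figure.

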